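# Unclamp the turned shaft with the T-key and lift it level from its V-blocks

### The job

The turned aluminium shaft lies clamped in its V-blocks: take the larger T-key out of the wooden stand, push its square end down into the square recess of the swing strap, turn it clockwise (seen from above) until the strap has swung fully clear of the shaft, and stand the key back in its own hole. Then grip the shaft between the V-blocks, lift it straight up about 10 cm, keeping it level, and finish while holding it there, level and still above the V-blocks. Leave the small key and the other things lying round where they are.

Things in the scene. Friction and masses are not known exactly. Their poses are not given: they have to be found in the camera images.
- fixture: Fixed V-block fixture: dark base plate (x -70..42, y -92..80 mm, 14 high), two steel V-blocks at y = -52 and +52 mm (60 mm across the shaft, 26 along it, top at 54 mm; 78 mm free between them) and a clamp post at x = -46, y = -52 mm, 70 mm high. Origin on the bench under the shaft's axis, midway between the V-blocks; y along the shaft, z up.
- cradle (a point): the point midway between the two V-blocks on the axis of the shaft as it lies clamped, 53 mm above the bench
- strap (a joint): Swing strap on the post, black steel: square hub 32x32x20 mm (top 90 mm above the bench) and a tongue reaching 48 mm from the hub's centre. 0: tongue across the shaft (clamped); grows clockwise seen from above, about 0.06 N m stiff; from 1.2 rad the shaft is free; stop at 1.5, tongue along the shaft's direction, away from the gap between the V-blocks. Starts at 0 to 0.12; stays where left.
- recess (a point): Centre of the mouth of the square recess in the top of the strap's hub, on the strap's turning axis, 90 mm above the bench. The recess is 11.5 mm square, 14 mm deep; its sides are parallel to this frame's x and y axes, which turn with the strap (x along the tongue, z up).
- shaft: Turned aluminium shaft, 204 mm long, 0.35 to 0.7 kg, in the V-blocks, axis 53 mm above the bench. Origin on its axis midway between the V-blocks, within 2 mm of its centre of mass; y along the shaft, same way as the fixture's y. 30 mm thick from y = -92 to 68 mm, collar 40 mm thick at y = 27..37, thin end 18 mm thick at y = 68..112. Can be gripped from y = -35 to 25 mm.
- stand: Wooden key stand fixed to the bench, 60x120x46 mm, two round holes 36 mm deep in its top: the larger T-key's, 19 mm wide, at y = +32 mm, the small key's, 13 mm wide, at y = -32 mm. Origin at the centre of its underside, z up.
- key_hole (a point): centre of the mouth of the larger T-key's hole, 46 mm above the bench
- key: Larger T-key, steel, 0.14 kg, 98 mm tall, upright in its hole (origin 10 mm above the bench). Origin: centre of its lower end; z up the shank. Shank 10 mm square, sides parallel to x and y, last 3 mm tapering to 7 mm; about 9 degrees of play either way in the recess. Cross bar on top: 68 mm long (y), 12 thick (x), 16 high, its middle 90 mm above the origin.
- small_key: small T-key, 59 mm tall with a cross bar 44 mm long, standing in the other hole; too thin to turn the strap. Origin at the centre of its lower end. To be left alone.
- pliers: combination pliers with red handles, 58 x 166 x 14 mm, lying at the left; to be left alone. Origin under the middle.
- pencil: flat red carpenter's pencil, 173 mm long, lying on the bench between the fixture and the stand; to be left alone. Origin under its middle.
- chuck_key: drill chuck key, 52 x 63 x 18 mm, lying in front of the drill press; to be left alone. Origin under its middle.
- tape_measure: yellow tape measure, 41 x 93 x 64 mm, at the left; to be left alone. Origin under its middle.

How it is judged:
By the outcome, as a careful person would: the job done as asked, in the order asked, and still so for the second after the job is handed in, while the arm keeps its last pose, push and grip.
It also fails if it takes over 61 s, if anything falls off the work surface, if the arm or the gripper's body presses on something with over 40 N, if the wrist force passes 120 N, or if a joint passes its speed limit or range.

### The arm

A 7-joint arm with a two-finger parallel gripper is mounted at the origin on a cart in front of the work surface, level with it; the furniture and walls round the work are solid. World frame = base frame: x ahead of the robot, y to its left, z up, the work surface at z = 0. Lengths are in m, angles in rad, forces in N, time in s.
With the tool pointing down it reaches from about 0.4 to 0.85 m from the base axis. Payload 4.5 kg.
Tool frame: the origin (TCP) lies midway between the tips of the shut fingers; the grasp point (between the pads) lies 19 mm behind it; z points along the fingers, y is the line along which they close (so a half turn about z gives the same grasp; the last joint's range is limited). The gripper opens to 88 mm and grips with 3 to 60 N. Pads are 18 mm wide; open, the fingers measure 123 mm over their backs; the gripper's body (75 mm by 187 mm) begins 45 mm behind the grasp point.
Start: joints at [0.034, 0.689, -0.195, 1.565, 0.157, 0.902, -0.215], TCP at [0.625, 0, 0.239] pointing down, gripper open.
Joint ranges: [-3.01, 3.01], [-0.46, 2.08], [-1.47, 1.51], [0.13, 2.56], [-1, 4.14], [0.04, 2.09], [-2.66, 2.66]. Speed limits (rad/s): [2.57, 2.57, 3.14, 3.14, 3.14, 3.14, 3.14].

### API

Orientations are given as a unit quaternion [x, y, z, w].
In Python, from plant import r gives the robot as it stands.
- The arm moves only by the tool carry_out, never from a script. Its argument "plan" is a list of rows, each an object with "rot": the turn, a rotation vector about the tool's x, y, z in rad, a list of three; "xyz": the shift along the tool's x, y, z in m, a list of three; "grip": the closure in counts, from 0 (fully open) to 255 (shut). In form: [{"rot": [wx, wy, wz], "xyz": [dx, dy, dz], "grip": grip}, ...]. A call has 1 to 8 rows; each row is the pose to reach, as a shift and turn from the pose commanded when the call began, along the tool's axes at that moment; what a row does not reach only later rows make up. A row lasts 1/12 s, in which the tool goes at most 41.7 mm and 7.16 degrees, less where a joint would pass 70% of its speed; a pose out of reach is approached as far as the arm can. A call with a gripper value outside its range is refused whole. The fingers move at their own pace and stop on an object; "squeeze" is the grip in N (left out, the last holds). Time passes only in rows, so rows that repeat a pose let the fingers close. It gives the time, the measured TCP pose, the force, the opening and the grip force at its end, in the units of the state.
- r.get_state(): the state, without advancing time (a new reading comes with each control period).
- r.snapshot(name): name is "scene" or "side" or "wrist"; returns the picture (400x640x3 uint8, red, green, blue); there is no depth.
- r.camera_params(name): a dict with "fx", "fy", "cx", "cy" (pixels), "position" and "attitude" of the camera in the world; the wrist camera has in their place "hand_eye" (4x4, takes a point from camera to tool coordinates, whose origin is the TCP and whose axes are the flange's). Camera axes: x right, y down, z forward; pixel columns grow to the right and rows downward; lengths in m; the calibration is good to about 2 mm. A picture is of the moment at which its call begins: read the wrist's pose just before it. camera_params takes no time and is no camera call.
- r.finish_job(): hands the job in; it is judged then, once.
The state is a dict: "clock": time; "q": joint angles; "qd": joint speeds; "joint_torque": joint torques, N m; "tool_pos": TCP position; "eef_rot": TCP orientation; "contact_force": force on the tool from outside, world axes, zero at the start; "moment": the same for the moment, N m; "opening": opening from 0.0 (shut) to 1.0 (fully open); "finger_force": force on a finger pad.
Only numpy, scipy, OpenCV 4.12 (cv2) and the standard library are available. Lean on these libraries where they do the work, as an engineer would, in place of code of your own. Each camera call takes 0.05 s, during which the arm holds its last target. There are 200 camera calls.

## Working session

There is one attempt and no reset: what is moved stays moved. The work goes in short steps, Python scripts to look and compute and a tool call to move; the robot and the scene stay as the last step left them, time stands still between calls to the robot, and variables do not carry over. Pictures are saved under pics/ and viewed, at most 10 in all, crops included, and the job is handed in when it is done.

Besides the shell and the picture viewer there is one more tool, called after "Request:" as name(argument=value, ...), one argument or row to a line, values as JSON. carry_out: Moves the arm, as the interface text tells. Its arguments: {"type":"object","properties":{"plan":{"type":"array"},"squeeze":{"type":"number"}},"required":["plan"]}

```bash
mkdir -p pics; ls; python3 - <<'E'
from plant import r
import cv2
s=r.get_state();print({k:s[k] for k in('clock','tool_pos','eef_rot','contact_force','opening')})
for n in('scene','side','wrist'):
    cv2.imwrite(f'pics/{n}0.png',r.snapshot(n)[:,:,::-1]);print(n,r.camera_params(n))
E
```

```text
pics
{'clock': 0.0, 'tool_pos': array([ 6.24370816e-01, -3.68424062e-05,  2.37899638e-01]), 'eef_rot': array([ 7.07081441e-01,  7.07131524e-01, -6.91346748e-04, -6.04568631e-04]), 'contact_force': array([0.05557873, 0.42581397, 0.93410364]), 'opening': 0.999724465520792}
scene {'fx': 443.7405695326351, 'fy': 443.7405695326351, 'cx': 324.55205342621457, 'cy': 202.73457128689606, 'position': array([ 0.12094881, -0.66947173,  0.71467387]), 'attitude': array([ 0.85712023, -0.2308926 ,  0.11435583, -0.44604514])}
side {'fx': 450.2657873716084, 'fy': 450.2657873716084, 'cx': 324.6217849773267, 'cy': 207.95182951087892, 'position': array([0.49207704, 1.24447729, 0.62232348]), 'attitude': array([-0.02046921,  0.84326175, -0.53705213,  0.00810164])}
wrist {'fx': 341.3181068042655, 'fy': 341.3181068042655, 'cx': 317.63724500763965, 'cy': 200.9872075485716, 'hand_eye': array([[-2.34540698e-04, -9.59248285e-01, -2.82564458e-01,
         7.29110923e-02],
       [ 9.99999940e-01, -2.96604721e-04,  1.76868974e-04,
        -5.98627610e-05],
       [-2.53471213e-04, -2.82564400e-01,  9.59248297e-01,
        -1.45315927e-01],
       [ 0.00000000e+00,  0.00000000e+00,  0.00000000e+00,
         1.00000000e+00]])}
```

View pics/scene0.png

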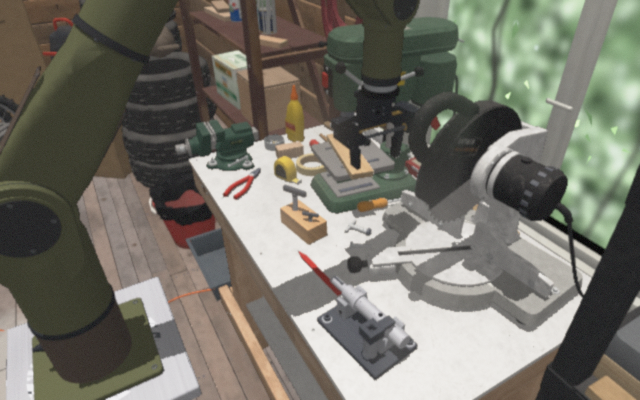

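View pics/wrist0.png

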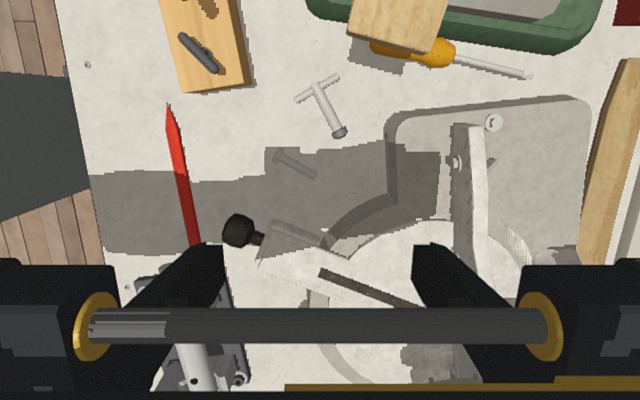

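View pics/side0.png

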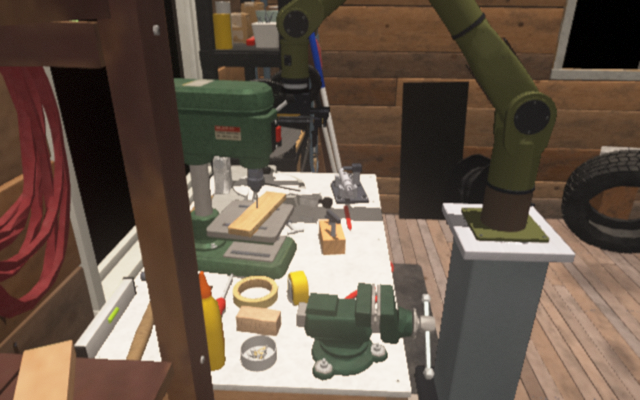

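```bash
cat > h.py <<'E'
from plant import r
import numpy as np, cv2
from scipy.spatial.transform import Rotation as R
def cam(n,s=None):
    c=r.camera_params(n)
    K=np.array([[c['fx'],0,c['cx']],[0,c['fy'],c['cy']],[0,0,1]])
    if n=='wrist':
        s=s or r.get_state(); T=np.eye(4);T[:3,:3]=R.from_quat(s['eef_rot']).as_matrix();T[:3,3]=s['tool_pos']
        T=T@c['hand_eye']; return K,T[:3,:3],T[:3,3]
    return K,R.from_quat(c['attitude']).as_matrix(),np.array(c['position'])
def bp(C,uv,z):
    K,A,p=C; d=A@np.linalg.inv(K)@np.array([*uv,1.]); return p+d*(z-p[2])/d[2]
def pr(C,X):
    K,A,p=C; x=K@(A.T@(np.asarray(X)-p)); return x[:2]/x[2]
E
python3 - <<'E'
from h import *
a=cv2.imread('pics/scene0.png')
c1=cv2.resize(a[265:385,305:425],(600,600),interpolation=cv2.INTER_CUBIC)
c2=cv2.resize(a[170:250,270:310],(200,400),interpolation=cv2.INTER_CUBIC)
o=np.zeros((600,800,3),np.uint8);o[:,:600]=c1;o[:400,600:]=c2
cv2.imwrite('pics/c1.png',o)
S=cam('scene');W=cam('wrist')
np.set_printoptions(precision=4,suppress=True)
print('axes ok?',S[1][:,2],W[1][:,2],W[2])
print('stand corners wrist',bp(W,(182,92),.046),bp(W,(248,80),.046), 'small bar',bp(W,(201,53),.062))
print('pencil tip',bp(W,(168,105),0),bp(S,(302,253),0))
E
```

```text
axes ok? [ 0.402   0.7118 -0.5759] [-0.0011 -0.2826 -0.9592] [0.6247 0.0729 0.3834]
stand corners wrist [0.4965 0.0805 0.046 ] [0.5593 0.0912 0.046 ] small bar [0.5227 0.1125 0.062 ]
pencil tip [0.4623 0.0682 0.    ] [0.4683 0.0591 0.    ]
```

View pics/c1.png

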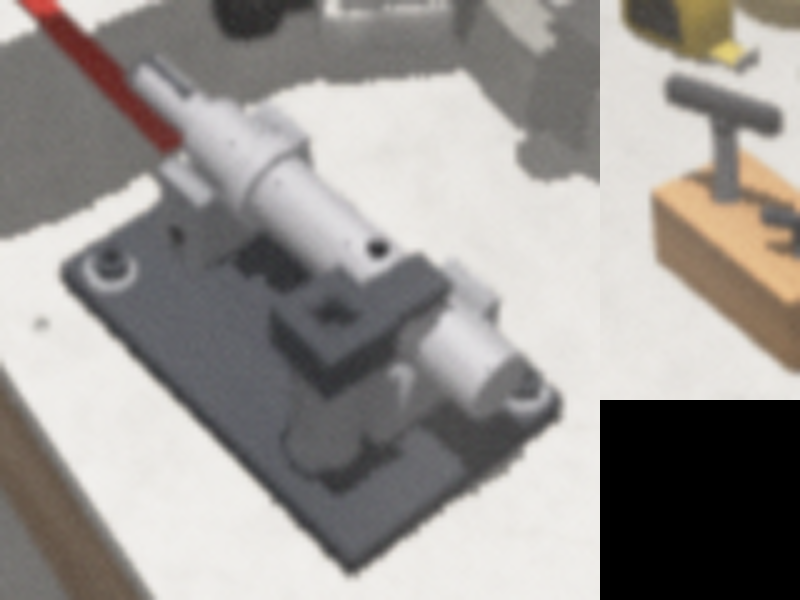

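```bash
python3 - <<'E'
from h import *
np.set_printoptions(precision=4,suppress=True)
S=cam('scene')
f=lambda u,v:(305+u/5,265+v/5); k=lambda u,v:(270+(u-600)/5,170+v/5)
L,B,Rr=[bp(S,f(*p),.014) for p in((62,270),(350,572),(560,410))]
print(L,B,Rr,np.linalg.norm(L-B),np.linalg.norm(B-Rr))
y=(L-B)[:2];print('shaft dir yaw(y axis from world y)',np.degrees(np.arctan2(-y[0],y[1])))
print('recess',bp(S,f(335,310),.09))
print('key bar',[bp(S,k(*p),.1) for p in((672,92),(725,105),(778,120))])
print('key shank at hole',bp(S,k(727,195),.046))
print('stand tl corner,bottom',bp(S,k(652,195),.046))
E
```

```text
[ 0.3969 -0.1461  0.014 ] [ 0.4188 -0.3139  0.014 ] [ 0.5255 -0.2983  0.014 ] 0.1692242516766322 0.10785643170248706
shaft dir yaw(y axis from world y) 7.449393759554213
recess [ 0.4407 -0.2665  0.09  ]
key bar [array([0.4941, 0.1964, 0.1   ]), array([0.5118, 0.1722, 0.1   ]), array([0.5283, 0.1467, 0.1   ])]
key shank at hole [0.5094 0.1709 0.046 ]
stand tl corner,bottom [0.4762 0.1906 0.046 ]
```

Request:
carry_out(
  plan=[
    {"rot": [0, 0, -0.6], "xyz": [0.172, -0.113, 0.03], "grip": 0},
    {"rot": [0, 0, -0.6], "xyz": [0.172, -0.113, 0.03], "grip": 0},
    {"rot": [0, 0, -0.6], "xyz": [0.172, -0.113, 0.03], "grip": 0},
    {"rot": [0, 0, -0.6], "xyz": [0.172, -0.113, 0.03], "grip": 0},
    {"rot": [0, 0, -0.6], "xyz": [0.172, -0.113, 0.03], "grip": 0},
    {"rot": [0, 0, -0.6], "xyz": [0.172, -0.113, 0.03], "grip": 0},
    {"rot": [0, 0, -0.6], "xyz": [0.172, -0.113, 0.03], "grip": 0},
    {"rot": [0, 0, -0.6], "xyz": [0.172, -0.113, 0.03], "grip": 0},
  ],
)

```text
clock: 0.82
tool_pos: [0.5124, 0.1714, 0.2086]
eef_rot: [0.467, 0.884, -0.0, 0.0]
contact_force: [0.6, -0.9, 0.2]
opening: 1.002
finger_force: 0.0
```

```bash
cat > look.py <<'E'
from h import *
import sys
np.set_printoptions(precision=4,suppress=True)
def look(name):
    s=r.get_state(); im=r.snapshot('wrist')[:,:,::-1]
    cv2.imwrite(f'pics/{name}.png',im); np.savez(f'pics/{name}.npz',q=s['eef_rot'],p=s['tool_pos'])
    print(s['clock'],s['tool_pos'],R.from_quat(s['eef_rot']).as_matrix()[:,1],'q',s['q'],s['contact_force'],s['opening'])
def load(name):
    d=np.load(f'pics/{name}.npz'); return cam('wrist',dict(eef_rot=d['q'],tool_pos=d['p']))
if __name__=='__main__': look(sys.argv[1])
E
python3 look.py w1
```

```text
0.8167 [0.5124 0.1714 0.2086] [ 0.8259  0.5639 -0.0003] q [-0.2043  0.6317 -0.3343  1.8503  0.3034  0.7097 -0.1117] [ 0.6159 -0.9189  0.2055] 1.0017513585424926
```

View pics/w1.png

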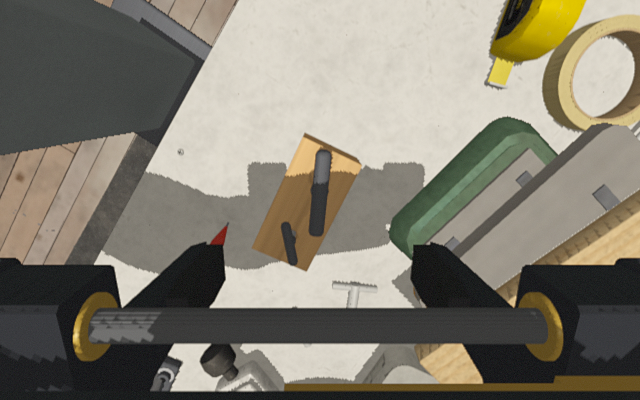

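```bash
python3 - <<'E'
from look import *
W=load('w1')
a,b=bp(W,(323,152),.108),bp(W,(317,234),.108)
print('bar',a,b,(a+b)/2,np.linalg.norm(a-b),'yaw',np.degrees(np.arctan2(-(a-b)[0],(a-b)[1])))
c=[bp(W,p,.046) for p in((305,134),(360,160),(305,270),(252,246))]
c=np.array(c);m=c.mean(0);print(c,'centre',m)
y=(c[0]+c[1]-c[2]-c[3])[:2];y/=np.linalg.norm(y);print('stand yaw',np.degrees(np.arctan2(-y[0],y[1])),'keyhole',m[:2]+.032*y)
m2=(a+b)/2
print('img of keyhole',pr(W,[*(m[:2]+.032*y),.046]))
E
```

```text
bar [0.4946 0.2043 0.108 ] [0.5268 0.1494 0.108 ] [0.5107 0.1769 0.108 ] 0.06359001720720288 yaw 30.37987895154515
[[0.4782 0.2015 0.046 ]
 [0.5324 0.2103 0.046 ]
 [0.5526 0.0899 0.046 ]
 [0.4953 0.0824 0.046 ]] centre [0.5146 0.146  0.046 ]
stand yaw 8.865354169663307 keyhole [0.5097 0.1777]
img of keyhole [319.0892 175.3087]
```

```bash
python3 - <<'E'
from look import *
from h import *
W=(load('w1')[0],None,None)
c=r.camera_params('wrist')
s=dict(eef_rot=[.7070814,.7071315,-.00069,-.0006],tool_pos=[.62437,0,.2379]);W=cam('wrist',s);S=cam('scene')
for a,b in(((347,38),(358,174)),((437,55),(373,169))):
    z=np.linspace(0,.2,41);d=[np.linalg.norm(bp(W,a,q)-bp(S,b,q)) for q in z];i=np.argmin(d);print(z[i],d[i],bp(W,a,z[i]))
W1=load('w1')
for q in(.0,.05,.1,.15): print(q,bp(W1,(388,228),q),bp(W1,(415,362),q))
E
```

```text
0.14 0.012929723463240768 [0.6434 0.1119 0.14  ]
0.14 0.005478482057756089 [0.7029 0.1016 0.14  ]
0.0 [0.6121 0.1635 0.    ] [0.7501 0.04   0.    ]
0.05 [0.5922 0.1731 0.05  ] [0.7107 0.0671 0.05  ]
0.1 [0.5723 0.1828 0.1   ] [0.6713 0.0942 0.1   ]
0.15 [0.5524 0.1924 0.15  ] [0.6319 0.1213 0.15  ]
```

Request:
carry_out(
  plan=[
    {"rot": [0, 0, 0.07], "xyz": [0.006, 0.002, 0.02], "grip": 0},
    {"rot": [0, 0, 0.07], "xyz": [0.006, 0.002, 0.045], "grip": 0},
    {"rot": [0, 0, 0.07], "xyz": [0.006, 0.002, 0.07], "grip": 0},
    {"rot": [0, 0, 0.07], "xyz": [0.006, 0.002, 0.09], "grip": 0},
    {"rot": [0, 0, 0.07], "xyz": [0.006, 0.002, 0.11], "grip": 0},
    {"rot": [0, 0, 0.07], "xyz": [0.006, 0.002, 0.127], "grip": 60},
    {"rot": [0, 0, 0.07], "xyz": [0.006, 0.002, 0.127], "grip": 120},
    {"rot": [0, 0, 0.07], "xyz": [0.006, 0.002, 0.127], "grip": 150},
  ],
  squeeze=10,
)

```text
clock: 1.53
tool_pos: [0.5108, 0.1765, 0.0813]
eef_rot: [0.498, 0.867, -0.001, 0.0]
contact_force: [-0.4, -0.2, 0.3]
opening: 0.797
finger_force: 0.0
```

Request:
carry_out(
  plan=[
    {"rot": [0, 0, 0], "xyz": [0, 0, 0], "grip": 255},
    {"rot": [0, 0, 0], "xyz": [0, 0, 0], "grip": 255},
    {"rot": [0, 0, 0], "xyz": [0, 0, 0], "grip": 255},
    {"rot": [0, 0, 0], "xyz": [0, 0, 0], "grip": 255},
    {"rot": [0, 0, 0], "xyz": [0, 0, 0], "grip": 255},
    {"rot": [0, 0, 0], "xyz": [0, 0, 0], "grip": 255},
  ],
  squeeze=40,
)

```text
clock: 2.03
tool_pos: [0.5105, 0.1782, 0.0821]
eef_rot: [0.497, 0.868, 0.0, 0.0]
contact_force: [0.7, -0.0, 0.0]
opening: 0.345
finger_force: 0.0
```

```bash
python3 look.py w2
```

```text
2.0333 [0.5105 0.1782 0.0821] [0.8628 0.5055 0.0007] q [-0.2984  0.8274 -0.2056  1.9401  0.3858  0.4112 -0.2649] [ 0.6633 -0.0122  0.0496] 0.3454165229992754
```

View pics/w2.png

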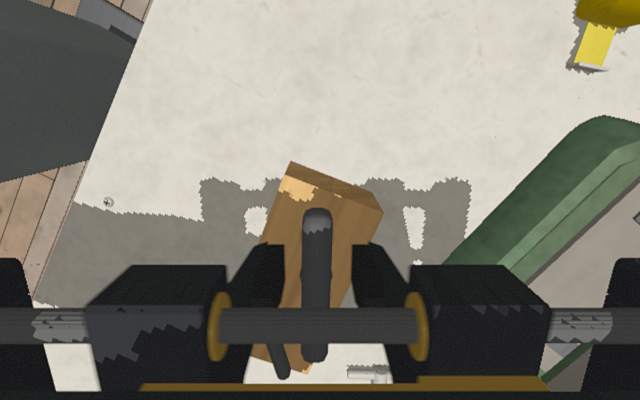

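Request:
carry_out(
  plan=[
    {"rot": [0, 0, 0], "xyz": [0, 0, 0], "grip": 255},
    {"rot": [0, 0, 0], "xyz": [0, 0, 0], "grip": 255},
    {"rot": [0, 0, 0], "xyz": [0, 0, 0], "grip": 255},
    {"rot": [0, 0, 0], "xyz": [0, 0, 0], "grip": 255},
    {"rot": [0, 0, 0], "xyz": [0, 0, 0], "grip": 255},
    {"rot": [0, 0, 0], "xyz": [0, 0, 0], "grip": 255},
  ],
  squeeze=40,
)

```text
clock: 2.58
tool_pos: [0.5103, 0.1781, 0.0817]
eef_rot: [0.497, 0.868, 0.0, 0.0]
contact_force: [0.1, 0.3, 0.1]
opening: 0.126
finger_force: 40.0
```

Request:
carry_out(
  plan=[
    {"rot": [0, 0, 0], "xyz": [0, 0, -0.01], "grip": 255},
    {"rot": [0, 0, 0], "xyz": [0, 0, -0.03], "grip": 255},
    {"rot": [0, 0, 0], "xyz": [0, 0, -0.05], "grip": 255},
    {"rot": [0, 0, 0], "xyz": [0, 0, -0.07], "grip": 255},
    {"rot": [0, 0, 0], "xyz": [0, 0, -0.09], "grip": 255},
    {"rot": [0, 0, 0], "xyz": [0, 0, -0.11], "grip": 255},
    {"rot": [0, 0, 0], "xyz": [0, 0, -0.11], "grip": 255},
    {"rot": [0, 0, 0], "xyz": [0, 0, -0.11], "grip": 255},
  ],
  squeeze=40,
)

```text
clock: 3.25
tool_pos: [0.5107, 0.1782, 0.1928]
eef_rot: [0.497, 0.868, 0.001, 0.001]
contact_force: [-0.7, -0.2, -1.2]
opening: 0.129
finger_force: 40.0
```

```bash
python3 - <<'E'
from h import *
s=r.get_state();np.set_printoptions(precision=4,suppress=True)
print({k:s[k] for k in('clock','tool_pos','eef_rot','q','contact_force','opening','finger_force')})
ty=R.from_quat(s['eef_rot']).as_matrix();d=np.array([.4407,-.2665,s['tool_pos'][2]])-s['tool_pos'];print(ty.T@d, ty[:,1])
E
```

```text
{'clock': 3.25, 'tool_pos': array([0.5107, 0.1782, 0.1928]), 'eef_rot': array([0.4973, 0.8676, 0.0009, 0.0007]), 'q': array([-0.2338,  0.6524, -0.3071,  1.867 ,  0.3023,  0.6652, -0.191 ]), 'contact_force': array([-0.694 , -0.153 , -1.2468]), 'opening': 0.12869982618441644, 'finger_force': 39.965192042291164}
[-0.3483 -0.2851 -0.0005] [0.8629 0.5053 0.0023]
```

Request:
carry_out(
  plan=[
    {"rot": [0, 0, 0.46], "xyz": [-0.199, -0.1545, 0], "grip": 255},
    {"rot": [0, 0, 0.46], "xyz": [-0.199, -0.1545, 0], "grip": 255},
    {"rot": [0, 0, 0.46], "xyz": [-0.199, -0.1545, 0], "grip": 255},
    {"rot": [0, 0, 0.46], "xyz": [-0.199, -0.1545, 0], "grip": 255},
    {"rot": [0, 0, 0.46], "xyz": [-0.199, -0.1545, 0], "grip": 255},
    {"rot": [0, 0, 0.46], "xyz": [-0.199, -0.1545, 0], "grip": 255},
    {"rot": [0, 0, 0.46], "xyz": [-0.199, -0.1545, 0], "grip": 255},
  ],
)

```text
clock: 3.83
tool_pos: [0.4738, -0.0823, 0.1903]
eef_rot: [0.687, 0.727, -0.004, 0.0]
contact_force: [-0.7, 0.2, -2.3]
opening: 0.129
finger_force: 40.0
```

Request:
carry_out(
  plan=[
    {"rot": [0, 0, 0], "xyz": [-0.247, -0.05, 0], "grip": 255},
    {"rot": [0, 0, 0], "xyz": [-0.247, -0.05, 0], "grip": 255},
    {"rot": [0, 0, 0], "xyz": [-0.247, -0.05, 0], "grip": 255},
    {"rot": [0, 0, 0], "xyz": [-0.247, -0.05, 0], "grip": 255},
    {"rot": [0, 0, 0], "xyz": [-0.247, -0.05, 0], "grip": 255},
    {"rot": [0, 0, 0], "xyz": [-0.247, -0.05, 0], "grip": 255},
    {"rot": [0, 0, 0], "xyz": [-0.247, -0.05, 0], "grip": 255},
    {"rot": [0, 0, 0], "xyz": [-0.247, -0.05, 0], "grip": 255},
  ],
)

```text
clock: 4.5
tool_pos: [0.4428, -0.3246, 0.1902]
eef_rot: [0.684, 0.729, -0.001, -0.001]
contact_force: [0.6, 0.5, -1.6]
opening: 0.132
finger_force: 40.0
```

```bash
python3 look.py w3; python3 -c "
import cv2;a=cv2.imread('pics/w3.png');print(a.shape);cv2.imwrite('pics/w3z.png',cv2.resize(a[100:400,120:520],(800,600),interpolation=cv2.INTER_CUBIC))"
```

```text
4.5 [ 0.4428 -0.3246  0.1902] [ 0.998   0.0631 -0.0026] q [ 0.7165  0.6643 -0.2792  1.8424  0.2775  0.6752  0.3384] [ 0.6332  0.4608 -1.6241] 0.13167681941053874
(400, 640, 3)
```

View pics/w3z.png

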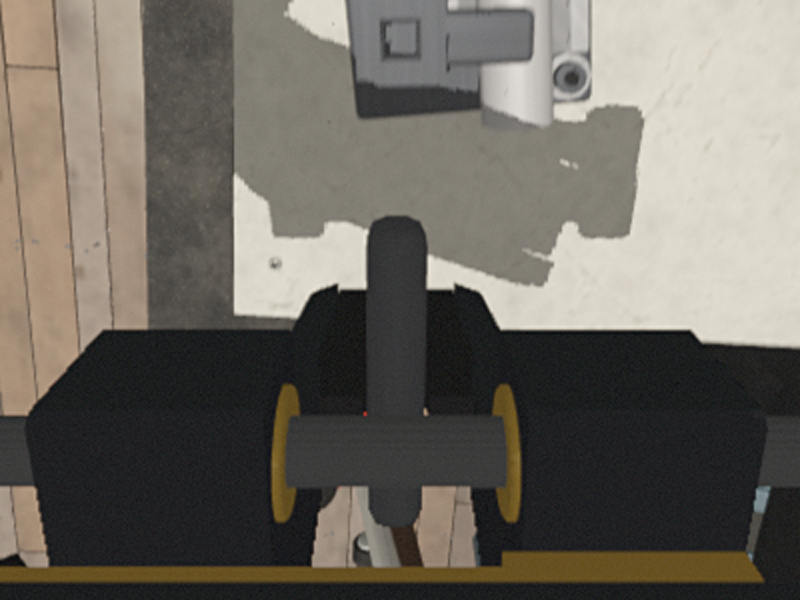

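```bash
python3 - <<'E'
from look import *
W=load('w3')
d=np.load('pics/w3.npz');Rt=R.from_quat(d['q']).as_matrix();p=d['p']
f=lambda u,v:(120+u/2,100+v/2)
for n,uv in(('c',(400.5,39.5)),('tl',(381,19)),('tr',(419,19)),('br',(420,60)),('bl',(382,60)),('tipA',(530,10)),('tipB',(530,60)),('rA',(447,15)),('rB',(447,63))):
    x=bp(W,f(*uv),.09);print(n,x,Rt.T@(x-p))
K,A,c=W
he=r.camera_params('wrist')['hand_eye']
for uv in((397,215),(395,525)):
    ray=he[:3,:3]@np.linalg.inv(K)@np.array([*f(*uv),1]);t=(-.027-he[2,3])/ray[2];print('bar end tool',he[:3,3]+t*ray)
E
```

```text
c [ 0.4406 -0.2647  0.09  ] [0.0599 0.0018 0.1002]
tl [ 0.4334 -0.2582  0.09  ] [ 0.0669 -0.005   0.1002]
tr [ 0.4465 -0.2574  0.09  ] [0.0669 0.0083 0.1002]
br [ 0.4479 -0.2713  0.09  ] [0.0529 0.0087 0.1002]
bl [ 0.4345 -0.2722  0.09  ] [ 0.0529 -0.0047  0.1002]
tipA [ 0.4847 -0.252   0.09  ] [0.0699 0.0466 0.1001]
tipB [ 0.4867 -0.2689  0.09  ] [0.0529 0.0476 0.1001]
rA [ 0.4561 -0.2554  0.09  ] [0.0682 0.018  0.1002]
rB [ 0.4575 -0.2718  0.09  ] [0.0518 0.0183 0.1002]
bar end tool [ 0.0356  0.0003 -0.027 ]
bar end tool [-0.0326 -0.0001 -0.027 ]
```

Request:
carry_out(
  plan=[
    {"rot": [0, 0, -0.03], "xyz": [0.03, 0.001, 0], "grip": 255},
    {"rot": [0, 0, -0.03], "xyz": [0.058, 0.0018, 0], "grip": 255},
    {"rot": [0, 0, -0.03], "xyz": [0.058, 0.0018, 0.01], "grip": 255},
    {"rot": [0, 0, -0.03], "xyz": [0.058, 0.0018, 0.02], "grip": 255},
    {"rot": [0, 0, -0.03], "xyz": [0.058, 0.0018, 0.02], "grip": 255},
    {"rot": [0, 0, -0.03], "xyz": [0.058, 0.0018, 0.02], "grip": 255},
  ],
)

```text
clock: 5.05
tool_pos: [0.4424, -0.2631, 0.1709]
eef_rot: [0.671, 0.742, -0.0, -0.001]
contact_force: [-0.4, -0.1, -2.0]
opening: 0.133
finger_force: 40.0
```

```bash
python3 look.py w4; python3 - <<'E'
from look import *
d=np.load('pics/w4.npz');Rt=R.from_quat(d['q']).as_matrix();p=d['p']
k=p+Rt@[.0015,0,.072];print('key tip',k,'to go',Rt.T@(np.array([.4406,-.2647,.09])-k))
a=cv2.imread('pics/w4.png')[20:320,120:520]
im=r.snapshot('scene')[:,:,::-1];S=cam('scene');print(pr(S,k),pr(S,[.4406,-.2647,.09]))
b=cv2.resize(im[290:350,335:415],(400,300),interpolation=cv2.INTER_CUBIC)
o=np.hstack([cv2.resize(a,(400,300)),b]);cv2.imwrite('pics/c4.png',o)
E
```

```text
5.05 [ 0.4424 -0.2631  0.1709] [ 0.9949  0.1007 -0.0018] q [ 0.6089  0.657  -0.2615  1.9597  0.3002  0.564   0.2447] [-0.4344 -0.0958 -2.0328] 0.13296889321994668
key tip [ 0.4421 -0.2615  0.0989] to go [-0.003  -0.0018  0.0089]
[371.2845 321.3185] [371.3703 326.2843]
```

View pics/c4.png

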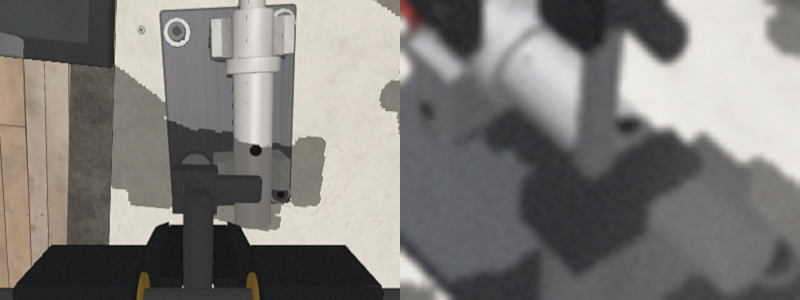

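```bash
python3 - <<'E'
from look import *
S=cam('scene');k=np.array([.4406,-.2650,.09])
b=pr(S,k)
for v in np.eye(3)*.01: print((pr(S,k+v)-b)/10,'px/mm')
s=r.get_state();print(s['clock'],s['tool_pos'],R.from_quat(s['eef_rot']).as_matrix()[:,1:],s['contact_force'],s['q'])
W=load('w4')
print([bp(W,(u+120,v+20),.09) for u,v in((262,187.5),(216,175),(173,168))])
a=cv2.imread('pics/w4.png')[160:280,260:420];cv2.imwrite('pics/c5.png',cv2.resize(a,(800,600),interpolation=cv2.INTER_CUBIC))
E
```

```text
[ 0.4691 -0.2308] px/mm
[-0.3247 -0.3931] px/mm
[ 0.0293 -0.3784] px/mm
5.15 [ 0.4428 -0.264   0.1716] [[ 0.9951 -0.0001]
 [ 0.0993 -0.0002]
 [-0.0001 -1.    ]] [ 0.6921 -1.2879 -0.9203] [ 0.6102  0.6561 -0.2617  1.9586  0.3     0.5641  0.2448]
[array([ 0.4865, -0.257 ,  0.09  ]), array([ 0.4537, -0.2512,  0.09  ]), array([ 0.4239, -0.2493,  0.09  ])]
```

Request:
carry_out(
  plan=[
    {"rot": [0, 0, 0], "xyz": [-0.0005, -0.0015, 0], "grip": 255},
    {"rot": [0, 0, 0], "xyz": [-0.0005, -0.0015, 0.004], "grip": 255},
    {"rot": [0, 0, 0], "xyz": [-0.0005, -0.0015, 0.008], "grip": 255},
    {"rot": [0, 0, 0], "xyz": [-0.0005, -0.0015, 0.01], "grip": 255},
    {"rot": [0, 0, 0], "xyz": [-0.0005, -0.0015, 0.012], "grip": 255},
    {"rot": [0, 0, 0], "xyz": [-0.0005, -0.0015, 0.0135], "grip": 255},
    {"rot": [0, 0, 0], "xyz": [-0.0005, -0.0015, 0.0135], "grip": 255},
  ],
)

```text
clock: 5.73
tool_pos: [0.4411, -0.264, 0.1578]
eef_rot: [0.671, 0.742, 0.0, -0.0]
contact_force: [-0.5, 0.4, -1.2]
opening: 0.137
finger_force: 40.0
```

```bash
python3 - <<'E'
from look import *
s=r.get_state();print(s['clock'],s['tool_pos'],s['contact_force'],s['moment'],s['finger_force'])
E
```

```text
5.7333 [ 0.4411 -0.264   0.1578] [-0.457   0.3833 -1.233 ] [ 0.13    0.0009 -0.036 ] 39.96464788913727
```

Request:
carry_out(
  plan=[
    {"rot": [0, 0, 0], "xyz": [0, 0, 0.0015], "grip": 255},
    {"rot": [0, 0, 0], "xyz": [0, 0, 0.003], "grip": 255},
    {"rot": [0, 0, 0], "xyz": [0, 0, 0.0045], "grip": 255},
    {"rot": [0, 0, 0], "xyz": [0, 0, 0.0045], "grip": 255},
  ],
)

```text
clock: 6.07
tool_pos: [0.4412, -0.2641, 0.1535]
eef_rot: [0.671, 0.742, 0.0, -0.0]
contact_force: [0.3, 0.5, -1.3]
opening: 0.131
finger_force: 40.0
```

```bash
python3 - <<'E'
from look import *
s=r.get_state();print(s['clock'],s['tool_pos'],s['contact_force'],s['moment'],s['opening'])
E
```

```text
6.0667 [ 0.4412 -0.2641  0.1535] [ 0.3144  0.4998 -1.2604] [ 0.2552 -0.014  -0.0151] 0.1307410555273802
```

Request:
carry_out(
  plan=[
    {"rot": [0, 0, 0], "xyz": [0, 0, 0.0015], "grip": 255},
    {"rot": [0, 0, 0], "xyz": [0, 0, 0.003], "grip": 255},
    {"rot": [0, 0, 0], "xyz": [0, 0, 0.0045], "grip": 255},
    {"rot": [0, 0, 0], "xyz": [0, 0, 0.0045], "grip": 255},
  ],
)

```text
clock: 6.4
tool_pos: [0.4412, -0.2641, 0.1489]
eef_rot: [0.671, 0.742, 0.0, -0.0]
contact_force: [-0.7, 0.5, -2.4]
opening: 0.128
finger_force: 40.0
```

```bash
python3 - <<'E'
from look import *
s=r.get_state();print(s['clock'],s['tool_pos'],s['contact_force'],s['moment'],s['opening'],s['q'])
E
```

```text
6.4 [ 0.4412 -0.2641  0.1489] [-0.7373  0.5348 -2.3762] [0.2913 0.0277 0.0095] 0.12797812865030034 [ 0.5985  0.6918 -0.2413  1.9804  0.3198  0.5058  0.2294]
```

Request:
carry_out(
  plan=[
    {"rot": [0, 0, 0.1], "xyz": [0, -0.0001, 0], "grip": 255},
    {"rot": [0, 0, 0.2], "xyz": [0, -0.0003, 0], "grip": 255},
    {"rot": [0, 0, 0.3], "xyz": [0.0001, -0.0004, 0], "grip": 255},
    {"rot": [0, 0, 0.4], "xyz": [0.0001, -0.0006, 0], "grip": 255},
    {"rot": [0, 0, 0.5], "xyz": [0.0002, -0.0007, 0], "grip": 255},
    {"rot": [0, 0, 0.5], "xyz": [0.0002, -0.0007, 0], "grip": 255},
  ],
)

```text
clock: 6.9
tool_pos: [0.4411, -0.264, 0.1491]
eef_rot: [0.834, 0.552, 0.0, 0.0]
contact_force: [0.6, 0.6, -4.2]
opening: 0.128
finger_force: 40.0
```

```bash
cat > st.py <<'E'
from look import *
s=r.get_state();M=R.from_quat(s['eef_rot']).as_matrix();print(s['clock'],s['tool_pos'],'yaw',np.degrees(np.arctan2(M[1,1],M[0,1])),'tz',M[:,2],s['contact_force'],s['moment'],s['opening'],s['q'])
E
python3 st.py; python3 - <<'E'
from h import *
a=r.snapshot('scene')[290:350,335:415,::-1];cv2.imwrite('pics/c6.png',cv2.resize(a,(640,480),interpolation=cv2.INTER_CUBIC))
E
```

```text
6.9 [ 0.4411 -0.264   0.1491] yaw -23.01837027113641 tz [ 0.0007 -0.0004 -1.    ] [ 0.6332  0.5989 -4.225 ] [ 0.1979 -0.2077  0.0481] 0.12789415886372493 [ 0.5142  0.6849 -0.1049  1.9862  0.1449  0.4767 -0.0977]
```

Request:
carry_out(
  plan=[
    {"rot": [0, 0, 0.1], "xyz": [0, -0.0001, 0], "grip": 255},
    {"rot": [0, 0, 0.2], "xyz": [0, -0.0003, 0], "grip": 255},
    {"rot": [0, 0, 0.3], "xyz": [0.0001, -0.0004, 0], "grip": 255},
    {"rot": [0, 0, 0.4], "xyz": [0.0001, -0.0006, 0], "grip": 255},
    {"rot": [0, 0, 0.5], "xyz": [0.0002, -0.0007, 0], "grip": 255},
    {"rot": [0, 0, 0.6], "xyz": [0.0003, -0.0008, 0], "grip": 255},
    {"rot": [0, 0, 0.7], "xyz": [0.0004, -0.001, 0], "grip": 255},
    {"rot": [0, 0, 0.7], "xyz": [0.0004, -0.001, 0], "grip": 255},
  ],
)

```text
clock: 7.62
tool_pos: [0.441, -0.2642, 0.1492]
eef_rot: [0.972, 0.233, 0.001, 0.001]
contact_force: [2.2, -0.8, -4.3]
opening: 0.129
finger_force: 40.1
```

```bash
python3 st.py
```

```text
7.6167 [ 0.441  -0.2642  0.1492] yaw -63.00172949574247 tz [ 0.0022 -0.0018 -1.    ] [ 2.1799 -0.802  -4.3482] [-0.3085 -0.5999  0.0432] 0.12877398872267307 [ 0.4007  0.6877  0.0796  1.9938 -0.1122  0.4613 -0.5369]
```

Request:
carry_out(
  plan=[
    {"rot": [0, 0, 0.1], "xyz": [0, -0.0001, 0], "grip": 255},
    {"rot": [0, 0, 0.2], "xyz": [0, -0.0003, 0], "grip": 255},
    {"rot": [0, 0, 0.3], "xyz": [0.0001, -0.0004, 0], "grip": 255},
    {"rot": [0, 0, 0.36], "xyz": [0.0001, -0.0005, 0], "grip": 255},
    {"rot": [0, 0, 0.4], "xyz": [0.0001, -0.0006, 0], "grip": 255},
    {"rot": [0, 0, 0.4], "xyz": [0.0001, -0.0006, 0], "grip": 255},
  ],
)

```text
clock: 8.12
tool_pos: [0.4406, -0.264, 0.1493]
eef_rot: [0.999, 0.036, 0.001, 0.001]
contact_force: [2.5, -3.0, -5.0]
opening: 0.134
finger_force: 40.2
```

```bash
python3 st.py
```

```text
8.1167 [ 0.4406 -0.264   0.1493] yaw -85.83101842829953 tz [ 0.0021 -0.0022 -1.    ] [ 2.4777 -2.9995 -4.9766] [-0.6876 -0.6896  0.0621] 0.13352572119621975 [ 0.3369  0.6951  0.1842  1.9983 -0.2612  0.4674 -0.7851]
```

Request:
carry_out(
  plan=[
    {"rot": [0, 0, -0.1], "xyz": [0, 0, 0], "grip": 255},
    {"rot": [0, 0, -0.13], "xyz": [0, 0, -0.004], "grip": 255},
    {"rot": [0, 0, -0.13], "xyz": [0, 0, -0.01], "grip": 255},
    {"rot": [0, 0, -0.13], "xyz": [0, 0, -0.02], "grip": 255},
    {"rot": [0, 0, -0.13], "xyz": [0, 0, -0.035], "grip": 255},
    {"rot": [0, 0, -0.13], "xyz": [0, 0, -0.05], "grip": 255},
    {"rot": [0, 0, -0.13], "xyz": [0, 0, -0.05], "grip": 255},
    {"rot": [0, 0, -0.13], "xyz": [0, 0, -0.05], "grip": 255},
  ],
)

```text
clock: 8.78
tool_pos: [0.4391, -0.2622, 0.2]
eef_rot: [0.995, 0.1, 0.0, -0.0]
contact_force: [0.2, -0.4, -0.7]
opening: 0.131
finger_force: 40.0
```

```bash
python3 look.py w5; python3 st.py; python3 - <<'E'
from h import *
a=r.snapshot('scene')[270:350,330:430,::-1]
w=cv2.imread('pics/w5.png')
o=np.zeros((570,760,3),np.uint8);o[:320,:400]=cv2.resize(a,(400,320),interpolation=cv2.INTER_CUBIC)
o[320:570,:400]=cv2.resize(w,(400,250));o[:570,400:]=w[30:400,150:510][:370].repeat(1,0)[:0] if 0 else cv2.resize(w[115:400,230:410],(360,570))
cv2.imwrite('pics/c7.png',o)
E
```

```text
8.7833 [ 0.4391 -0.2622  0.2   ] [ 0.1992 -0.9799 -0.0006] q [ 0.3326  0.6079  0.1862  1.9583 -0.1916  0.5923 -0.7246] [ 0.196  -0.4019 -0.7011] 0.13051884167196848
8.8333 [ 0.4388 -0.262   0.1993] yaw -78.49607126516821 tz [-0.0011  0.0012 -1.    ] [-0.525  -0.4511 -2.3671] [0.0645 0.1145 0.0507] 0.12898175261391212 [ 0.3328  0.6091  0.1858  1.9589 -0.1916  0.5918 -0.7245]
```

View pics/c7.png

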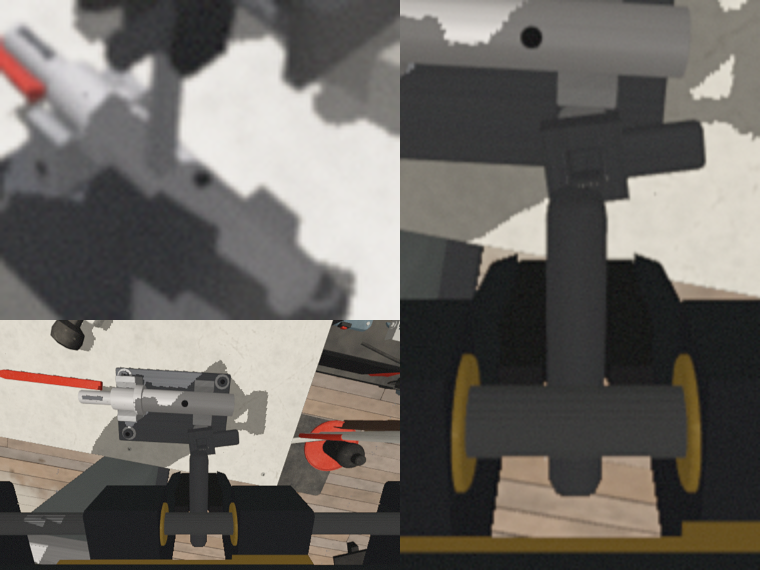

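Request:
carry_out(
  plan=[
    {"rot": [0, 0, -0.12], "xyz": [0.01, -0.026, 0], "grip": 255},
    {"rot": [0, 0, -0.24], "xyz": [0.02, -0.053, 0], "grip": 255},
    {"rot": [0, 0, -0.36], "xyz": [0.0305, -0.081, 0], "grip": 255},
    {"rot": [0, 0, -0.48], "xyz": [0.041, -0.109, 0], "grip": 255},
    {"rot": [0, 0, -0.6], "xyz": [0.0515, -0.137, 0], "grip": 255},
    {"rot": [0, 0, -0.72], "xyz": [0.062, -0.164, 0], "grip": 255},
    {"rot": [0, 0, -0.84], "xyz": [0.072, -0.19, 0], "grip": 255},
    {"rot": [0, 0, -0.96], "xyz": [0.0784, -0.2086, 0], "grip": 255},
  ],
)

```text
clock: 9.55
tool_pos: [0.4743, -0.0396, 0.1984]
eef_rot: [0.834, 0.552, -0.001, -0.001]
contact_force: [0.6, -0.1, -1.8]
opening: 0.129
finger_force: 40.0
```

```bash
cat > togo.py <<'E'
from look import *
x=float(sys.argv[1]);y=float(sys.argv[2]);off=float(sys.argv[3])
s=r.get_state();M=R.from_quat(s['eef_rot']).as_matrix();k=s['tool_pos']+M@[off,0,0]
print(s['clock'],s['tool_pos'],'togo',(M.T@(np.array([x,y,k[2]])-k)),'yaw',np.degrees(np.arctan2(M[1,1],M[0,1])),M[:,2],s['contact_force'],s['q'])
E
python3 togo.py .5099 .179 .001
```

```text
9.55 [ 0.4743 -0.0396  0.1984] togo [ 0.2142 -0.0526  0.0002] yaw -22.986273756181344 [-0.0021  0.0014 -1.    ] [ 0.5917 -0.143  -1.8197] [ 0.0179  0.5643 -0.0472  2.05    0.0471  0.5303 -0.4639]
```

Request:
carry_out(
  plan=[
    {"rot": [0, 0, 0], "xyz": [0.035, -0.009, 0], "grip": 255},
    {"rot": [0, 0, 0], "xyz": [0.072, -0.018, 0], "grip": 255},
    {"rot": [0, 0, 0], "xyz": [0.11, -0.027, 0], "grip": 255},
    {"rot": [0, 0, 0], "xyz": [0.15, -0.037, 0], "grip": 255},
    {"rot": [0, 0, 0], "xyz": [0.185, -0.0455, 0], "grip": 255},
    {"rot": [0, 0, 0], "xyz": [0.205, -0.0505, 0], "grip": 255},
    {"rot": [0, 0, 0], "xyz": [0.2142, -0.0526, 0], "grip": 255},
    {"rot": [0, 0, 0], "xyz": [0.2142, -0.0526, 0], "grip": 255},
  ],
)

```text
clock: 10.22
tool_pos: [0.5112, 0.177, 0.1983]
eef_rot: [0.835, 0.55, -0.001, -0.001]
contact_force: [0.7, -0.9, -1.6]
opening: 0.127
finger_force: 40.0
```

Request:
carry_out(
  plan=[
    {"rot": [0, 0, 0], "xyz": [0, 0, 0], "grip": 255},
    {"rot": [0, 0, 0], "xyz": [0, 0, 0], "grip": 255},
    {"rot": [0, 0, 0], "xyz": [0, 0, 0], "grip": 255},
  ],
)

```text
clock: 10.47
tool_pos: [0.5118, 0.1719, 0.1991]
eef_rot: [0.837, 0.547, -0.001, 0.001]
contact_force: [0.7, -0.1, -1.4]
opening: 0.131
finger_force: 40.0
```

```bash
python3 togo.py .5099 .179 .001
```

```text
10.4667 [0.5118 0.1719 0.1991] togo [ 0.0048 -0.0046 -0.    ] yaw -23.69819420763676 [-0.0009 -0.0018 -1.    ] [ 0.7199 -0.0986 -1.4153] [-0.4161  0.6314  0.0097  1.8708 -0.0074  0.6409 -0.8159]
```

Request:
carry_out(
  plan=[
    {"rot": [0, 0, 0], "xyz": [0.0048, -0.0046, 0.01], "grip": 255},
    {"rot": [0, 0, 0], "xyz": [0.0048, -0.0046, 0.025], "grip": 255},
    {"rot": [0, 0, 0], "xyz": [0.0048, -0.0046, 0.04], "grip": 255},
    {"rot": [0, 0, 0], "xyz": [0.0048, -0.0046, 0.055], "grip": 255},
    {"rot": [0, 0, 0], "xyz": [0.0048, -0.0046, 0.065], "grip": 255},
    {"rot": [0, 0, 0], "xyz": [0.0048, -0.0046, 0.068], "grip": 255},
    {"rot": [0, 0, 0], "xyz": [0.0048, -0.0046, 0.068], "grip": 255},
    {"rot": [0, 0, 0], "xyz": [0.0048, -0.0046, 0.068], "grip": 255},
  ],
)

```text
clock: 11.13
tool_pos: [0.5099, 0.1809, 0.1314]
eef_rot: [0.836, 0.548, 0.0, 0.0]
contact_force: [0.4, 0.1, -1.9]
opening: 0.128
finger_force: 40.0
```

```bash
python3 togo.py .5099 .179 .001; python3 - <<'E'
from h import *
a=r.snapshot('scene')[:,:,::-1];cv2.imwrite('pics/scene2.png',a);S=cam('scene');print(pr(S,[.5099,.179,.06]),pr(S,[.5099,.179,.046]))
E
```

```text
11.1333 [0.5099 0.1809 0.1314] togo [-0.0027  0.0008 -0.    ] yaw -23.510376264495292 [ 0.0004  0.0001 -1.    ] [ 0.3928  0.1418 -1.8589] [-0.429   0.7394  0.0047  1.9221 -0.0068  0.4797 -0.8298]
[293.89826882 202.92834191] [294.16798069 207.36042231]
```

Request:
carry_out(
  plan=[
    {"rot": [0, 0, 0], "xyz": [-0.002, 0.0008, 0], "grip": 255},
    {"rot": [0, 0, 0], "xyz": [-0.002, 0.0008, 0.005], "grip": 255},
    {"rot": [0, 0, 0], "xyz": [-0.002, 0.0008, 0.01], "grip": 255},
    {"rot": [0, 0, 0], "xyz": [-0.002, 0.0008, 0.013], "grip": 255},
    {"rot": [0, 0, 0], "xyz": [-0.002, 0.0008, 0.016], "grip": 255},
    {"rot": [0, 0, 0], "xyz": [-0.002, 0.0008, 0.019], "grip": 255},
    {"rot": [0, 0, 0], "xyz": [-0.002, 0.0008, 0.019], "grip": 255},
  ],
)

```text
clock: 11.77
tool_pos: [0.5093, 0.1787, 0.1115]
eef_rot: [0.836, 0.548, -0.0, -0.0]
contact_force: [0.2, -1.1, -1.8]
opening: 0.133
finger_force: 40.0
```

```bash
python3 togo.py .5099 .179 .001
```

```text
11.7667 [0.5093 0.1787 0.1115] togo [-0.0005  0.0004  0.    ] yaw -23.486569413014312 [-0.0008 -0.0003 -1.    ] [ 0.1987 -1.1415 -1.7764] [-0.4247  0.7724  0.0031  1.9355 -0.0052  0.4345 -0.8276]
```

Inside the mouth with no contact; down to just above the bottom (TCP 0.083).

Request:
carry_out(
  plan=[
    {"rot": [0, 0, 0], "xyz": [0, 0, 0.006], "grip": 255},
    {"rot": [0, 0, 0], "xyz": [0, 0, 0.012], "grip": 255},
    {"rot": [0, 0, 0], "xyz": [0, 0, 0.018], "grip": 255},
    {"rot": [0, 0, 0], "xyz": [0, 0, 0.024], "grip": 255},
    {"rot": [0, 0, 0], "xyz": [0, 0, 0.028], "grip": 255},
    {"rot": [0, 0, 0], "xyz": [0, 0, 0.028], "grip": 255},
    {"rot": [0, 0, 0], "xyz": [0, 0, 0.028], "grip": 255},
  ],
)

```text
clock: 12.35
tool_pos: [0.5095, 0.1787, 0.0839]
eef_rot: [0.836, 0.548, -0.0, -0.0]
contact_force: [-0.3, 0.8, -1.9]
opening: 0.127
finger_force: 40.0
```

```bash
python3 togo.py .5099 .179 .001
```

```text
12.35 [0.5095 0.1787 0.0839] togo [-0.0006  0.0002  0.    ] yaw -23.48905230003813 [-0.0004 -0.0002 -1.    ] [-0.2672  0.8188 -1.9198] [-0.424   0.8208  0.0021  1.9471 -0.0042  0.3741 -0.8286]
```

Request:
carry_out(
  plan=[
    {"rot": [0, 0, 0], "xyz": [0, 0, 0.0015], "grip": 255},
    {"rot": [0, 0, 0], "xyz": [0, 0, 0.0015], "grip": 100},
    {"rot": [0, 0, 0], "xyz": [0, 0, 0.0015], "grip": 0},
    {"rot": [0, 0, 0], "xyz": [0, 0, 0.0015], "grip": 0},
    {"rot": [0, 0, 0], "xyz": [0, 0, 0.0015], "grip": 0},
    {"rot": [0, 0, 0], "xyz": [0, 0, 0.0015], "grip": 0},
    {"rot": [0, 0, 0], "xyz": [0, 0, 0.0015], "grip": 0},
    {"rot": [0, 0, 0], "xyz": [0, 0, 0.0015], "grip": 0},
  ],
)

```text
clock: 13.02
tool_pos: [0.5097, 0.1788, 0.0828]
eef_rot: [0.836, 0.548, 0.0, 0.0]
contact_force: [-0.8, -0.7, -0.5]
opening: 0.636
finger_force: 0.0
```

Request:
carry_out(
  plan=[
    {"rot": [0, 0, 0], "xyz": [0, 0, 0], "grip": 0},
    {"rot": [0, 0, 0], "xyz": [0, 0, 0], "grip": 0},
    {"rot": [0, 0, 0], "xyz": [0, 0, -0.02], "grip": 0},
    {"rot": [0, 0, 0], "xyz": [0, 0, -0.045], "grip": 0},
    {"rot": [0, 0, 0], "xyz": [0, 0, -0.075], "grip": 0},
    {"rot": [0, 0, 0], "xyz": [0, 0, -0.105], "grip": 0},
    {"rot": [0, 0, 0], "xyz": [0, 0, -0.12], "grip": 0},
    {"rot": [0, 0, 0], "xyz": [0, 0, -0.12], "grip": 0},
  ],
)

```text
clock: 13.68
tool_pos: [0.5117, 0.1795, 0.2062]
eef_rot: [0.836, 0.548, 0.004, 0.001]
contact_force: [0.0, 0.4, -0.1]
opening: 1.004
finger_force: 0.0
```

```bash
python3 look.py w6; python3 togo.py .4796 -.209 0; python3 - <<'E'
from look import *
w=cv2.imread('pics/w6.png');a=r.snapshot('scene')[:,:,::-1]
cv2.imwrite('pics/scene3.png',a)
W=load('w6');S=cam('scene')
print(pr(W,[.5099,.179,.108]))
# compare stand region of scene now vs start
d=cv2.absdiff(a,cv2.imread('pics/scene0.png')).max(2)
for n,(x0,x1,y0,y1) in dict(key=(270,310,175,215),small=(300,330,205,245),fix=(315,420,280,380)).items(): print(n,(d[y0:y1,x0:x1]>40).sum())
E
```

```text
13.6833 [0.5117 0.1795 0.2062] [ 0.917  -0.3989  0.0051] q [-0.4281  0.6204  0.0091  1.865  -0.0084  0.649  -0.8243] [ 0.0079  0.362  -0.0877] 1.0036552420620777
13.7333 [0.5106 0.1791 0.2043] togo [-0.3683  0.1263 -0.0007] yaw -23.497729213511537 [ 0.0037  0.0015 -1.    ] [ 0.2921  0.5585 -0.818 ] [-0.4281  0.6232  0.0088  1.8672 -0.0084  0.6473 -0.8243]
[315.011  204.6652]
key 379
small 426
fix 924
```

```bash
python3 - <<'E'
from look import *
W=load('w6');g=cv2.cvtColor(cv2.imread('pics/w6.png'),cv2.COLOR_BGR2GRAY)
for t in(60,75,90):
    n,l,st,c=cv2.connectedComponentsWithStats((g<t).astype(np.uint8))
    for i in range(1,n):
        if 200<st[i,4]<6000 and abs(c[i,0]-315)<60 and abs(c[i,1]-205)<70:
            q=cv2.minAreaRect(np.argwhere(l==i)[:,::-1].astype(np.float32));bx=cv2.boxPoints(q)
            print(t,st[i],q,bp(W,q[0],.108))
E
```

```text
60 [ 306  162   17   86 1240] ((314.0, 204.5), (85.0, 16.0), 90.0) [0.5093 0.1794 0.108 ]
60 [334 239  39  20 368] ((353.03448486328125, 246.91378784179688), (39.73880386352539, 13.184368133544922), 21.801406860351562) [0.5232 0.1359 0.108 ]
75 [ 306  161   18   87 1305] ((314.5, 204.0), (86.0, 17.0), 90.0) [0.5098 0.1796 0.108 ]
75 [333 239  43  20 416] ((354.44830322265625, 247.3793182373047), (43.824100494384766, 14.112846374511719), 21.801410675048828) [0.524  0.1351 0.108 ]
90 [ 305  161   23   87 1403] ((315.7337951660156, 204.05099487304688), (21.696500778198242, 86.1980209350586), 1.6846843957901) [0.5106 0.1792 0.108 ]
90 [333 236  44  24 502] ((355.6434631347656, 246.077880859375), (45.87382507324219, 17.89605712890625), 21.370620727539062) [0.5253 0.1358 0.108 ]
```

Request:
carry_out(
  plan=[
    {"rot": [0, 0, -0.11], "xyz": [-0.02, 0.007, 0], "grip": 0},
    {"rot": [0, 0, -0.22], "xyz": [-0.05, 0.017, 0], "grip": 0},
    {"rot": [0, 0, -0.33], "xyz": [-0.08, 0.0275, 0], "grip": 0},
    {"rot": [0, 0, -0.44], "xyz": [-0.115, 0.0395, 0], "grip": 0},
    {"rot": [0, 0, -0.55], "xyz": [-0.15, 0.0515, 0], "grip": 0},
    {"rot": [0, 0, -0.55], "xyz": [-0.182, 0.0625, 0], "grip": 0},
  ],
)

```text
clock: 14.28
tool_pos: [0.4927, -0.0152, 0.201]
eef_rot: [0.654, 0.756, -0.001, -0.001]
contact_force: [0.3, 0.1, 0.6]
opening: 1.0
finger_force: 0.0
```

Request:
carry_out(
  plan=[
    {"rot": [0, 0, 0], "xyz": [-0.035, -0.0078, 0], "grip": 0},
    {"rot": [0, 0, 0], "xyz": [-0.07, -0.0156, 0], "grip": 0},
    {"rot": [0, 0, 0], "xyz": [-0.105, -0.0235, 0], "grip": 0},
    {"rot": [0, 0, 0], "xyz": [-0.14, -0.0313, 0], "grip": 0},
    {"rot": [0, 0, 0], "xyz": [-0.17, -0.038, 0], "grip": 0},
    {"rot": [0, 0, 0], "xyz": [-0.188, -0.042, 0], "grip": 0},
    {"rot": [0, 0, 0], "xyz": [-0.188, -0.042, 0], "grip": 0},
    {"rot": [0, 0, 0], "xyz": [-0.188, -0.042, 0], "grip": 0},
  ],
)

```text
clock: 14.95
tool_pos: [0.4778, -0.2056, 0.2012]
eef_rot: [0.657, 0.754, -0.0, -0.001]
contact_force: [-0.4, -0.1, -0.3]
opening: 0.998
finger_force: 0.0
```

Request:
carry_out(
  plan=[
    {"rot": [0, 0, 0], "xyz": [0, 0, 0], "grip": 0},
    {"rot": [0, 0, 0], "xyz": [0, 0, 0], "grip": 0},
    {"rot": [0, 0, 0], "xyz": [0, 0, 0], "grip": 0},
  ],
)

```text
clock: 15.2
tool_pos: [0.4793, -0.2033, 0.2025]
eef_rot: [0.655, 0.756, 0.0, -0.0]
contact_force: [-0.5, -0.4, -1.1]
opening: 1.001
finger_force: 0.0
```

```bash
python3 look.py w7; python3 - <<'E'
from look import *
W=load('w7');w=cv2.imread('pics/w7.png');w6=cv2.imread('pics/w6.png')
a=r.snapshot('scene')[:,:,::-1];cv2.imwrite('pics/scene4.png',a)
o=np.zeros((600,800,3),np.uint8)
o[:,:600]=cv2.resize(w[100:400,170:470],(600,600),interpolation=cv2.INTER_CUBIC)
o[:250,600:]=cv2.resize(a[170:250,270:334],(200,250),interpolation=cv2.INTER_CUBIC)
o[250:450,600:]=w6[120:320,220:420]
cv2.imwrite('pics/c8.png',o)
E
```

```text
15.2 [ 0.4793 -0.2033  0.2025] [ 0.9898  0.1424 -0.0002] q [ 0.4603  0.6105 -0.2358  1.9157  0.2243  0.6412  0.2279] [-0.5162 -0.4202 -1.1045] 1.0005976234019518
```

View pics/c8.png

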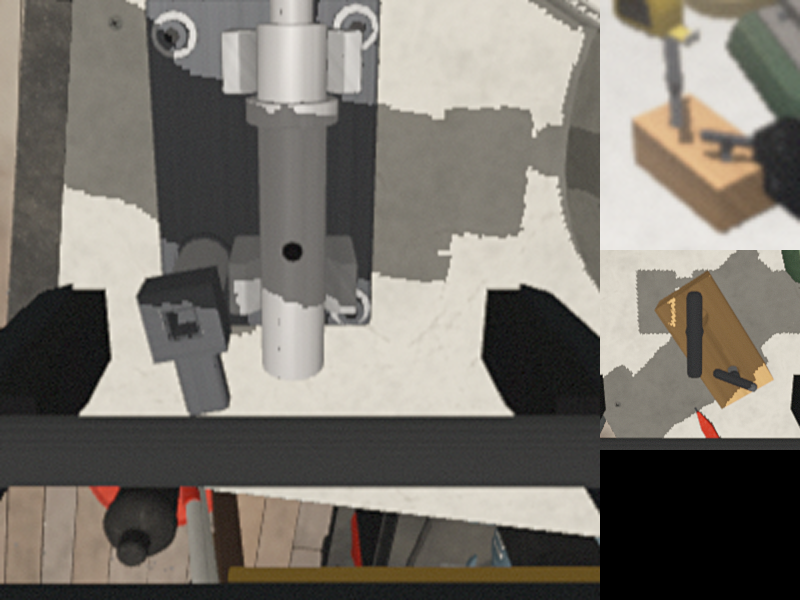

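```bash
python3 - <<'E'
from look import *
W=load('w7')
f=lambda u,v:(170+u/2,100+v/2)
a=bp(W,f(293,120),.073);b=bp(W,f(293,310),.06);e=bp(W,f(293,377),.045)
print('collar near edge y=27:',a,'end y=-92:',e)
for z in(.053,):
  p=bp(W,f(293,60),z);q=bp(W,f(293,340),z);d=(p-q)[:2];d/=np.linalg.norm(d);print('yaw',np.degrees(np.arctan2(-d[0],d[1])),p,q)
n=d
print('origin from collar',a[:2]-.027*n,'from end',e[:2]+.092*n)
E
python3 togo.py .4799 -.2051 0
```

```text
collar near edge y=27: [ 0.4745 -0.177   0.073 ] end y=-92: [ 0.4934 -0.3097  0.045 ]
yaw 8.12147525078318 [ 0.4713 -0.1549  0.053 ] [ 0.4899 -0.2852  0.053 ]
origin from collar [ 0.4783 -0.2037] from end [ 0.4804 -0.2186]
15.3 [ 0.4793 -0.2039  0.2027] togo [-0.0013  0.0005 -0.    ] yaw 8.13846654623288 [-0.      0.0005 -1.    ] [-0.2347  0.6346  0.7697] [ 0.4608  0.6102 -0.2352  1.9154  0.2244  0.6413  0.228 ]
```

Request:
carry_out(
  plan=[
    {"rot": [0, 0, 0], "xyz": [-0.001, 0, 0.02], "grip": 0},
    {"rot": [0, 0, 0], "xyz": [-0.001, 0, 0.045], "grip": 0},
    {"rot": [0, 0, 0], "xyz": [-0.001, 0, 0.07], "grip": 0},
    {"rot": [0, 0, 0], "xyz": [-0.001, 0, 0.095], "grip": 0},
    {"rot": [0, 0, 0], "xyz": [-0.001, 0, 0.115], "grip": 0},
    {"rot": [0, 0, 0], "xyz": [-0.001, 0, 0.13], "grip": 0},
    {"rot": [0, 0, 0], "xyz": [-0.001, 0, 0.135], "grip": 0},
    {"rot": [0, 0, 0], "xyz": [-0.001, 0, 0.135], "grip": 0},
  ],
)

```text
clock: 15.97
tool_pos: [0.4787, -0.2053, 0.0668]
eef_rot: [0.655, 0.755, -0.0, -0.001]
contact_force: [-0.4, -0.7, 0.2]
opening: 1.0
finger_force: 0.0
```

```bash
python3 togo.py .479 -.205 0
```

```text
15.9667 [ 0.4787 -0.2053  0.0668] togo [ 0.0003  0.0003 -0.    ] yaw 8.086109585756576 [-0.002   0.0008 -1.    ] [-0.4356 -0.6537  0.1982] [ 0.3947  0.8398 -0.1294  2.0033  0.3107  0.3191  0.153 ]
```

Request:
carry_out(
  plan=[
    {"rot": [0, 0, 0], "xyz": [0, 0, 0.01], "grip": 0},
    {"rot": [0, 0, 0], "xyz": [0, 0, 0.02], "grip": 0},
    {"rot": [0, 0, 0], "xyz": [0, 0, 0.028], "grip": 0},
    {"rot": [0, 0, 0], "xyz": [0, 0, 0.0325], "grip": 0},
    {"rot": [0, 0, 0], "xyz": [0, 0, 0.0325], "grip": 0},
    {"rot": [0, 0, 0], "xyz": [0, 0, 0.0325], "grip": 120},
    {"rot": [0, 0, 0], "xyz": [0, 0, 0.0325], "grip": 255},
    {"rot": [0, 0, 0], "xyz": [0, 0, 0.0325], "grip": 255},
  ],
  squeeze=10,
)

```text
clock: 16.63
tool_pos: [0.4794, -0.2062, 0.0356]
eef_rot: [0.656, 0.755, 0.0, 0.0]
contact_force: [-0.6, 1.3, 0.9]
opening: 0.798
finger_force: 0.0
```

```bash
python3 st.py
```

```text
16.6333 [ 0.4794 -0.2062  0.0356] yaw 8.021078892779435 tz [ 0.0007 -0.0002 -1.    ] [-0.5767  1.2919  0.9412] [-0.0253  0.0253  0.0424] 0.7975293767297466 [ 0.378   0.8982 -0.1001  2.0095  0.3238  0.248   0.1411]
```

Request:
carry_out(
  plan=[
    {"rot": [0, 0, 0], "xyz": [0, 0, 0.0015], "grip": 255},
    {"rot": [0, 0, 0], "xyz": [0, 0, 0.0015], "grip": 255},
    {"rot": [0, 0, 0], "xyz": [0, 0, 0.0015], "grip": 255},
    {"rot": [0, 0, 0], "xyz": [0, 0, 0.0015], "grip": 255},
    {"rot": [0, 0, 0], "xyz": [0, 0, 0.0015], "grip": 255},
    {"rot": [0, 0, 0], "xyz": [0, 0, 0.0015], "grip": 255},
    {"rot": [0, 0, 0], "xyz": [0, 0, 0.0015], "grip": 255},
    {"rot": [0, 0, 0], "xyz": [0, 0, 0.0015], "grip": 255},
  ],
  squeeze=10,
)

```text
clock: 17.3
tool_pos: [0.478, -0.2063, 0.0337]
eef_rot: [0.656, 0.755, -0.001, -0.001]
contact_force: [-2.6, -0.9, 1.9]
opening: 0.334
finger_force: 9.8
```

```bash
python3 st.py
```

```text
17.3 [ 0.478  -0.2063  0.0337] yaw 7.998655926913925 tz [-0.0021 -0.0001 -1.    ] [-2.5925 -0.9029  1.9085] [-0.0213  0.4974  0.0218] 0.3343425810079467 [ 0.3773  0.9015 -0.098   2.011   0.3243  0.2457  0.1406]
```

Request:
carry_out(
  plan=[
    {"rot": [0, 0, 0], "xyz": [0, 0, 0], "grip": 255},
    {"rot": [0, 0, 0], "xyz": [0, 0, 0], "grip": 255},
    {"rot": [0, 0, 0], "xyz": [0, 0, 0], "grip": 255},
    {"rot": [0, 0, 0], "xyz": [0, 0, -0.002], "grip": 255},
    {"rot": [0, 0, 0], "xyz": [0, 0, -0.005], "grip": 255},
    {"rot": [0, 0, 0], "xyz": [0, 0, -0.009], "grip": 255},
    {"rot": [0, 0, 0], "xyz": [0, 0, -0.013], "grip": 255},
    {"rot": [0, 0, 0], "xyz": [0, 0, -0.015], "grip": 255},
  ],
  squeeze=60,
)

```text
clock: 17.97
tool_pos: [0.48, -0.206, 0.0493]
eef_rot: [0.656, 0.755, 0.001, 0.001]
contact_force: [0.1, 0.4, -4.9]
opening: 0.318
finger_force: 59.9
```

```bash
python3 st.py
```

```text
17.9667 [ 0.48   -0.206   0.0493] yaw 8.03390927356156 tz [ 0.0016  0.     -1.    ] [ 0.0852  0.3932 -4.9353] [-0.0033 -0.0145  0.0127] 0.31803337365757567 [ 0.3855  0.8724 -0.113   2.0068  0.3189  0.2773  0.1455]
```

Request:
carry_out(
  plan=[
    {"rot": [0, 0, 0], "xyz": [0, 0, -0.01], "grip": 255},
    {"rot": [0, 0, 0], "xyz": [0, 0, -0.022], "grip": 255},
    {"rot": [0, 0, 0], "xyz": [0, 0, -0.036], "grip": 255},
    {"rot": [0, 0, 0], "xyz": [0, 0, -0.05], "grip": 255},
    {"rot": [0, 0, 0], "xyz": [0, 0, -0.064], "grip": 255},
    {"rot": [0, 0, 0], "xyz": [0, 0, -0.076], "grip": 255},
    {"rot": [0, 0, 0], "xyz": [0, 0, -0.083], "grip": 255},
    {"rot": [0, 0, 0], "xyz": [0, 0, -0.085], "grip": 255},
  ],
)

```text
clock: 18.63
tool_pos: [0.4798, -0.2064, 0.1353]
eef_rot: [0.656, 0.755, 0.001, 0.001]
contact_force: [0.4, 0.3, -4.9]
opening: 0.319
finger_force: 59.9
```

Request:
carry_out(
  plan=[
    {"rot": [0, 0, 0], "xyz": [0, 0, 0], "grip": 255},
    {"rot": [0, 0, 0], "xyz": [0, 0, 0], "grip": 255},
    {"rot": [0, 0, 0], "xyz": [0, 0, 0], "grip": 255},
    {"rot": [0, 0, 0], "xyz": [0, 0, 0], "grip": 255},
    {"rot": [0, 0, 0], "xyz": [0, 0, 0], "grip": 255},
    {"rot": [0, 0, 0], "xyz": [0, 0, 0], "grip": 255},
    {"rot": [0, 0, 0], "xyz": [0, 0, 0], "grip": 255},
    {"rot": [0, 0, 0], "xyz": [0, 0, 0], "grip": 255},
  ],
)

```text
clock: 19.3
tool_pos: [0.4791, -0.2061, 0.1336]
eef_rot: [0.656, 0.755, -0.0, -0.0]
contact_force: [-0.7, -0.1, -4.7]
opening: 0.32
finger_force: 59.9
```

```bash
python3 st.py; python3 - <<'E'
from look import *
s=r.get_state();W=cam('wrist',s);im=r.snapshot('wrist')[:,:,::-1];cv2.imwrite('pics/w9.png',im)
g=cv2.cvtColor(im,cv2.COLOR_BGR2GRAY).astype(float)
# shaft level: silhouette edges vs a level-shaft prediction
M=R.from_quat(s['eef_rot']).as_matrix();c=s['tool_pos']+M@[0,0,-.019]
ax=np.array([-np.sin(np.radians(8)),np.cos(np.radians(8)),0]);px=np.array([ax[1],-ax[0],0])
for y,rad in((.015,.015),(.05,.015),(.06,.015),(.09,.009),(.105,.009)):
    l,h=[pr(W,c+y*ax+k*rad*px) for k in(-1,1)]
    v=int(round(l[1]));v=min(max(v,0),399);a,b=int(l[0])-12,int(h[0])+12
    e=np.diff(g[v,a:b]);m=len(e)//2
    print(y,v,'pred',l[0].round(1),h[0].round(1),'edges',a+np.argmax(abs(e[:m])),a+m+np.argmax(abs(e[m:])))
E
```

```text
19.3 [ 0.4791 -0.2061  0.1336] yaw 8.023330909850033 tz [-0.0001  0.0001 -1.    ] [-0.6696 -0.0953 -4.7326] [ 0.0276 -0.0121 -0.0266] 0.3203929769734257 [ 0.4333  0.7215 -0.1891  1.9713  0.2757  0.4733  0.1839]
0.015 250 pred 280.5 355.0 edges 279 354
0.05 164 pred 277.6 357.9 edges 276 356
0.06 137 pred 276.7 358.8 edges 274 357
0.09 48 pred 291.4 344.2 edges 306 343
0.105 0 pred 290.4 345.2 edges 288 347
```

```bash
python3 -c "
from plant import r
print(r.finish_job())"
```

```text
the job is handed in; nothing more can be done
None
```

The job is handed in at about 19 s: the strap was turned clear with the larger key, the key stands back in its own hole, and the shaft is held level and still about 10 cm above the V-blocks. No verdict came back from the hand-in.

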